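Pack away the snack stall's display case

TASK

Close up the stall's display case: move every tin and tub from the metal tray into the case, all the tins on the bay floor with the red mat and all the tubs on the bay floor with the yellow mat, nothing stacked. Then swing the clear cover down and press it past its catch until it is fully shut, and only after that slide the orange bolt all the way across. Leave the bottle, cup and jar where they stand.

Things in the scene. Friction and masses are not known exactly. Their poses are not given: they have to be found in the camera images.
- case: Fixed green display case base, an open box 200 (x) by 360 (y) by 35 mm high; walls and floor 5 mm (front wall 12), and a 5 mm divider, also 35 mm high, at y = 0 makes two bays side by side in y, each 183 by 172 mm inside (x -88 to 95). Origin: centre of its underside, on the table. Front (catch, bolt) faces -x, the cover's hinge runs along the rear (+x) rim. May stand left or right on the table.
- red_mat: Red floor mat, 170 (x) by 160 (y) by 3 mm, fixed on the floor of one of the two bays: that bay is for the tins. Origin at the middle of its underside, 5 mm above the table; axes parallel to the case's. Items stand on its upper face, 8 mm above the table.
- yellow_mat: Yellow floor mat, same size and placing, in the other bay: that bay is for the tubs.
- tin1: Round tin, 62 mm across, 66 mm tall, black with a red band and a red disc on its top; 130 to 250 g. Origin at its centre, z along its axis (up as it stands). Stands on the metal tray at the start; may be absent.
- tin2: Round tin, 62 mm across, 66 mm tall, black with a red band and a red disc on its top; 130 to 250 g. Origin at its centre, z along its axis (up as it stands). Stands on the metal tray at the start; may be absent.
- tin3: Round tin, 62 mm across, 66 mm tall, black with a red band and a red disc on its top; 130 to 250 g. Origin at its centre, z along its axis (up as it stands). Stands on the metal tray at the start; may be absent.
- tub1: Sealed rectangular tub, 68 (x) by 62 (y) by 66 (z) mm, white with an orange band and a yellow lid; 100 to 210 g. Origin at its centre, z up as it stands. Stands on the metal tray at the start; may be absent.
- tub2: Sealed rectangular tub, 68 (x) by 62 (y) by 66 (z) mm, white with an orange band and a yellow lid; 100 to 210 g. Origin at its centre, z up as it stands. Stands on the metal tray at the start; may be absent.
- tub3: Sealed rectangular tub, 68 (x) by 62 (y) by 66 (z) mm, white with an orange band and a yellow lid; 100 to 210 g. Origin at its centre, z up as it stands. Stands on the metal tray at the start; may be absent.
- tray: Fixed flat aluminium tray, 240 (x) by 310 (y) mm, rim 12 mm high, wall and floor 3 mm; the items stand on it at the start. Origin at the centre of its underside, on the table.
- lid (a joint): Angle of the clear cover, rad: 0 = shut, starts open at 1.6 to 1.72, stop at 1.8 (upright behind the bays). Stiff hinge: stays where left; 1 to 5 N at the handle swings it. At about 0.07 its nib meets a spring catch on the case front; getting past takes a push of about 10 to 20 N down on the cover's front; below about 0.03 it snaps to 0 and is held.
- lid_hinge (a point): Middle of the cover's hinge line, 37 mm above the table at the case's rear rim; turns with the cover; hinge axis is y, parallel to the case's y. The cover is a clear box without bottom, 200 deep, 360 wide, 75 mm high, walls 4 mm; shut, its top is 112 mm above the table.
- lid_handle (a point): Middle of the cover's green handle, a round bar 10 mm thick, 100 mm long along the case's y, its centre 35 mm off the cover's front face. In the lid_hinge frame at x = -235, z = 30 mm: shut, it is in front of the case 67 mm above the table; open, on top, about 270 mm up.
- lid_press (a point): Point on the outside of the cover's top panel, 20 mm behind its front edge, midway along it: in the frame of lid_hinge at x = -180, z = 75 mm. A good place to press down on when the cover is nearly shut.
- bolt (a joint): Travel of the locking bolt, m: 0 = drawn back (starts 0 to 0.010), 0.045 = fully across, in the keeper on the cover. It slides along the case's +y with about 1.5 N of friction, stays where it is left.
- bolt_tab (a point): Top centre of the bolt's orange upright tab, 14 by 14 mm and 70 mm tall, top 93 mm above the table, in front of the right half of the case front as the case's own axes go (at case x = -122 mm, y = -145 mm when drawn back); its centre stands 22 mm off the shut cover's front face.
- soap: Green bottle, 120 mm tall, bystander. Origin at its foot.
- cup: White cup, 50 mm tall, bystander. Origin at its foot.
- jar: Amber jar with red cap, 90 mm tall, bystander. Origin at its foot.
There are look-alikes about, which are no part of the job. What is shaped like the tub2 but green is not meant. What is shaped like the tin2 but blue is not meant.

How it is judged:
On the way, in this order (a step that is already met when the one before it is completed fails the run):
1. every tin is in the red bay and every tub in the yellow bay, the cover still open and the bolt drawn back (x of tin1 in the frame of red_mat between -0.075 and 0.075 m and y of tin1 in the frame of red_mat between -0.07 and 0.07 m and z of tin1 in the frame of red_mat between 0 and 0.06 m and x of tin2 in the frame of red_mat between -0.075 and 0.075 m and y of tin2 in the frame of red_mat between -0.07 and 0.07 m and z of tin2 in the frame of red_mat between 0 and 0.06 m and x of tin3 in the frame of red_mat between -0.075 and 0.075 m and y of tin3 in the frame of red_mat between -0.07 and 0.07 m and z of tin3 in the frame of red_mat between 0 and 0.06 m and x of tub1 in the frame of yellow_mat between -0.075 and 0.075 m and y of tub1 in the frame of yellow_mat between -0.07 and 0.07 m and z of tub1 in the frame of yellow_mat between 0 and 0.06 m and x of tub2 in the frame of yellow_mat between -0.075 and 0.075 m and y of tub2 in the frame of yellow_mat between -0.07 and 0.07 m and z of tub2 in the frame of yellow_mat between 0 and 0.06 m and x of tub3 in the frame of yellow_mat between -0.075 and 0.075 m and y of tub3 in the frame of yellow_mat between -0.07 and 0.07 m and z of tub3 in the frame of yellow_mat between 0 and 0.06 m and value of joint lid above 0.3 rad and value of joint bolt below 0.03 m), for 0.2 s.
2. the cover is pressed past its catch, fully shut, the bolt not yet across (value of joint lid below 0.025 rad and value of joint bolt below 0.03 m), for 0.2 s.
3. the bolt is slid all the way across (value of joint bolt above 0.038 m and value of joint lid below 0.025 rad), for 0.2 s.
At the end, for the whole second after the job is handed in: Tins on the red mat, tubs on the yellow (centre within 75 mm of the mat centre in x, 70 in y, under 60 mm above its underside), at rest; cover below 0.025 rad, bolt past 38 of 45 mm; bottle, cup and jar within 40 mm of their start (all of step 3 and x of tin1 in the frame of red_mat between -0.075 and 0.075 m and y of tin1 in the frame of red_mat between -0.07 and 0.07 m and z of tin1 in the frame of red_mat between 0 and 0.06 m and x of tin2 in the frame of red_mat between -0.075 and 0.075 m and y of tin2 in the frame of red_mat between -0.07 and 0.07 m and z of tin2 in the frame of red_mat between 0 and 0.06 m and x of tin3 in the frame of red_mat between -0.075 and 0.075 m and y of tin3 in the frame of red_mat between -0.07 and 0.07 m and z of tin3 in the frame of red_mat between 0 and 0.06 m and x of tub1 in the frame of yellow_mat between -0.075 and 0.075 m and y of tub1 in the frame of yellow_mat between -0.07 and 0.07 m and z of tub1 in the frame of yellow_mat between 0 and 0.06 m and x of tub2 in the frame of yellow_mat between -0.075 and 0.075 m and y of tub2 in the frame of yellow_mat between -0.07 and 0.07 m and z of tub2 in the frame of yellow_mat between 0 and 0.06 m and x of tub3 in the frame of yellow_mat between -0.075 and 0.075 m and y of tub3 in the frame of yellow_mat between -0.07 and 0.07 m and z of tub3 in the frame of yellow_mat between 0 and 0.06 m and linear speed of each of tin1, tin2, tin3, tub1, tub2, tub3 below 0.03 m/s and distance of each of soap, cup, jar from where it was at the start of the episode below 0.04 m); the robot touches nothing.
It fails at once if the bottle, cup or jar is knocked over or pushed away (distance of any of soap, cup, jar from where it was at the start of the episode above 0.05 m or angle between any of soap, cup, jar's own z axis and vertical above 0.6 rad).
Of tin1, tin2, tin3, tub1, tub2, tub3 only 4 to 6 are there at a start; the rules pass over those that are not, and their reading is None.
At some moment in a run one of tin1, tin2, tin3, tub1, tub2, tub3 may be knocked a few centimetres aside while the robot is not near it.
Once in a run the grip may slacken for a moment while it holds something.
It also fails if it takes over 210 s, if anything falls off the work surface, if the arm or the gripper's body presses on something with over 40 N, if the wrist force passes 120 N, or if a joint passes its speed limit or range.

ROBOT

A 6-joint arm with a two-finger parallel gripper is mounted at the origin on the work surface. World frame = base frame: x ahead of the robot, y to its left, z up, the work surface at z = 0. Lengths are in m, angles in rad, forces in N, time in s.
With the tool pointing down it reaches from about 0.35 to 0.775 m from the base axis. Payload 7.3 kg.
Tool frame: the origin (TCP) lies at the very end of the fingers, on their centre line; the grasp point (between the pads) lies 19 mm behind it; z points along the fingers, y is the line along which they close (so a half turn about z gives the same grasp; the last joint's range is limited). The gripper opens to 92 mm and grips with 3 to 60 N. Pads are 19 mm wide; open, the fingers measure 130 mm over their backs; the gripper's body (75 mm by 190 mm) begins 47 mm behind the grasp point.
Start: joints at [-1.309, 0.342, 1.524, -0, 1.275, -0.146], TCP at [0.208, -0.482, 0.227] pointing down, gripper open.
Joint ranges: [-2.53, 2.53], [-0.77, 2.02], [0.04, 2.7], [-1, 4.14], [0.28, 2.66], [-3.11, 3.11]. Speed limits (rad/s): [2.57, 2.57, 3.14, 3.14, 3.14, 3.14].

INTERFACE

Orientations are given as [roll, pitch, yaw] about the fixed x, y, z axes, in that order (R = Rz(yaw) Ry(pitch) Rx(roll)).
In Python, from cell import telemetry, eyes, job gives the robot as it stands.
- The arm moves only by the tool apply_moves, never from a script. Its arguments are lists of equal length, an entry for each row: "delta_pos": the shift along the world's x, y, z each as a share of 0.4 m, from -1 to 1, a list of three; "dr": the turn, a rotation vector about the world's x, y, z each as a share of 0.5 rad, from -1 to 1, a list of three; "jaw": the opening, from 0 (shut) to 1 (fully open). A call has 1 to 8 rows; each row is the pose to reach, as a shift and turn from the pose commanded when the call began; what a row does not reach only later rows make up. A row lasts 1/12 s, in which the tool goes at most 41.7 mm and 7.16 degrees, less where a joint would pass 70% of its speed; a pose out of reach is approached as far as the arm can. A call with a number of a shift or a turn outside -1 to 1 is refused whole. A call with a gripper value outside its range is refused whole. The fingers move at their own pace and stop on an object; "force" is the grip in N (left out, the last holds). Time passes only in rows, so rows that repeat a pose let the fingers close. It gives the time, the measured TCP pose, the force, the opening and the grip force at its end, in the units of the state.
- telemetry.observe(): the state, without advancing time (a new reading comes with each control period).
- eyes.read_camera(name): name is "side" or "top"; returns the picture (400x640x3 uint8, red, green, blue); there is no depth.
- eyes.camera_model(name): a dict with "vertical_fov" (degrees; the focal length in pixels is half the picture's height over the tangent of half this angle, whatever the lens; pixels are square), "cx", "cy" (the principal point, pixels), "rvec" (rotation vector, rad) and "tvec" (3), from world to camera coordinates, as OpenCV has them. Camera axes: x right, y down, z forward; pixel columns grow to the right and rows downward; lengths in m; the calibration is good to about 2 mm. A picture is of the moment at which its call begins. camera_model takes no time and is no camera call.
- job.hand_in(): hands the job in; it is judged then, once.
The state is a dict: "time": time; "qpos": joint angles; "qvel": joint speeds; "joint_efforts": joint torques, N m; "tool_pos": TCP position; "tool_rot": TCP orientation; "contact_force": force on the tool from outside, world axes, zero at the start; "torque": the same for the moment, N m; "opening": finger opening in m; "grip_force": force on a finger pad.
Only numpy, scipy, OpenCV 4.12 (cv2) and the standard library are available. Lean on these libraries where they do the work, as an engineer would, in place of code of your own. Each camera call takes 0.05 s, during which the arm holds its last target. There are 200 camera calls.

## Working session

There is one attempt and no reset: what is moved stays moved. The work goes in short steps, Python scripts to look and compute and a tool call to move; the robot and the scene stay as the last step left them, time stands still between calls to the robot, and variables do not carry over. Pictures are saved under pics/ and viewed, at most 14 in all, crops included, and the job is handed in when it is done.

Besides the shell and the picture viewer there is one more tool, called after "Request:" as name(argument=value, ...), one argument or row to a line, values as JSON. apply_moves: Moves the arm, as the interface text tells. Its arguments: {"type":"object","properties":{"delta_pos":{"type":"array"},"dr":{"type":"array"},"jaw":{"type":"array"},"force":{"type":"number"}},"required":["delta_pos","dr","jaw"]}

```bash
mkdir -p pics; ls; python3 - <<'E'
from cell import telemetry, eyes, job
import cv2
for n in("top","side"):
    im=eyes.read_camera(n); cv2.imwrite(f"pics/{n}0.png",im[:,:,::-1]); print(n,eyes.camera_model(n))
s=telemetry.observe(); print(s)
E
```

```text
pics
top {'vertical_fov': 43.99367083676172, 'cx': 322.3230420801747, 'cy': 196.20896584168304, 'rvec': array([ 2.16739276, -2.12138911,  0.13256909]), 'tvec': array([0.00422465, 0.6007557 , 1.63856044])}
side {'vertical_fov': 47.148167480500646, 'cx': 320.87343572710074, 'cy': 199.01942911757394, 'rvec': array([ 0.47239489, -2.62948969,  1.37138804]), 'tvec': array([0.5437383 , 0.21650959, 1.20309275])}
{'time': 0.1, 'qpos': array([-1.30901708e+00,  3.42664301e-01,  1.52487817e+00, -2.85466416e-05,
        1.27541042e+00, -1.46026171e-01]), 'qvel': array([ 0.00076498, -0.00174434, -0.00268769, -0.00090695,  0.00044227,
        0.00098236]), 'joint_efforts': array([ 3.46598266e-03, -4.32000089e+01, -2.44695979e+01,  7.19426712e-02,
        5.25610533e-02, -4.29287070e-05]), 'tool_pos': array([ 0.20812155, -0.48160721,  0.22612374]), 'tool_rot': array([-3.14024292e+00, -1.70916116e-04,  4.07813636e-01]), 'contact_force': array([ 0.23908854, -0.13275834, -0.20621556]), 'torque': array([-0.01224938, -0.04640426, -0.04506679]), 'grip_force': 0.0, 'opening': 0.09165731389678518}
```

View pics/top0.png

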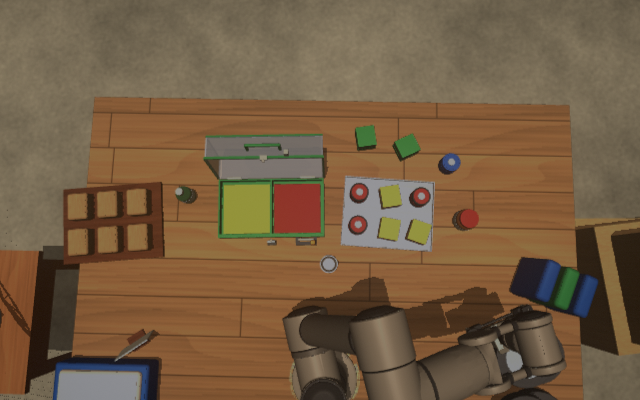

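View pics/side0.png

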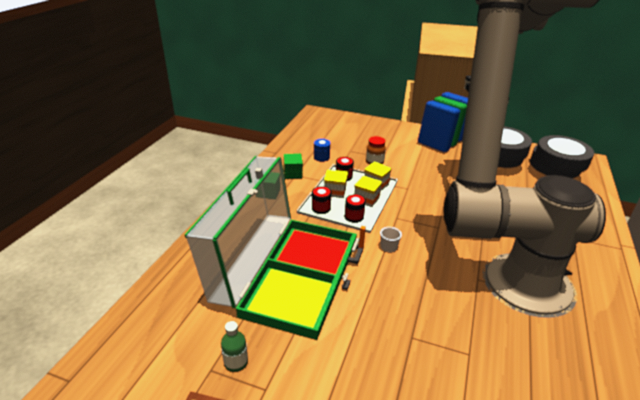

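```bash
cat > h.py <<'E'
import numpy as np, cv2
from cell import telemetry, eyes, job
def cam(n):
    m=eyes.camera_model(n); f=200/np.tan(np.radians(m["vertical_fov"]/2))
    R=cv2.Rodrigues(m["rvec"])[0]; t=m["tvec"]
    return f,m["cx"],m["cy"],R,t,-R.T@t
def ray(n,p,z):
    f,cx,cy,R,t,C=cam(n); d=R.T@np.array([(p[0]-cx)/f,(p[1]-cy)/f,1]); return C+d*(z-C[2])/d[2]
def proj(n,P):
    f,cx,cy,R,t,C=cam(n); q=R@np.array(P)+t; return np.array([cx+f*q[0]/q[2],cy+f*q[1]/q[2]])
def mask(im,c):
    h=cv2.cvtColor(im,cv2.COLOR_RGB2HSV); H,S,V=cv2.split(h)
    if c=="red": m=((H<8)|(H>172))&(S>170)&(V>90)
    if c=="yellow": m=(H>23)&(H<35)&(S>130)&(V>110)
    if c=="orange": m=(H>=8)&(H<20)&(S>200)&(V>150)
    return m.astype(np.uint8)*255
def blobs(im,c,amin=15):
    cs,_=cv2.findContours(mask(im,c),cv2.RETR_EXTERNAL,cv2.CHAIN_APPROX_NONE)
    return sorted([k for k in cs if cv2.contourArea(k)>amin],key=cv2.contourArea)
def quad(n,k,z):
    P=np.array([ray(n,p,z)[:2] for p in k[:,0,:].astype(float)],np.float32)
    (c,s,a)=cv2.minAreaRect(P); return np.round(c,4),np.round(s,4),round(a,1)
E
python3 - <<'E'
from h import *
print("camC",cam("top")[5],cam("side")[5])
for n in("top","side"):
  im=eyes.read_camera(n)
  for c in("red","yellow"):
    for k in blobs(im,c):
      z=.008 if cv2.contourArea(k)>1500 else .069
      x=cv2.boundingRect(k); print(n,c,cv2.contourArea(k),x,*quad(n,k,z))
im=eyes.read_camera("top")
c=cv2.resize(im[125:280,170:490],None,fx=2.5,fy=2.5,interpolation=cv2.INTER_CUBIC); cv2.imwrite("pics/c1.png",c[:,:,::-1])
im=eyes.read_camera("side")
c=cv2.resize(im[130:350,180:420],None,fx=2.7,fy=2.7,interpolation=cv2.INTER_CUBIC); cv2.imwrite("pics/c2.png",c[:,:,::-1])
E
```

```text
camC [ 0.37200567 -0.00741582  1.70509892] [0.23989734 0.99880354 0.85720514]
top red 131.0 (352, 185, 15, 13) [ 0.6168 -0.1053] [0.0405 0.0467] 1.2
top red 142.5 (414, 189, 15, 14) [ 0.6059 -0.3117] [0.0437 0.0468] 1.2
top red 247.0 (460, 209, 19, 19) [ 0.5341 -0.4695] [0.0597 0.0595] 1.2
top red 2062.0 (274, 184, 46, 49) [0.5631 0.1054] [0.1663 0.1564] 2.0
top yellow 326.5 (380, 185, 21, 22) [ 0.6027 -0.2093] [0.0674 0.0599] 9.4
top yellow 334.5 (379, 217, 21, 23) [ 0.494  -0.2055] [0.0595 0.0675] 80.7
top yellow 339.5 (408, 220, 23, 24) [ 0.4859 -0.3046] [0.061  0.0668] 71.6
top yellow 2137.5 (224, 185, 46, 49) [0.5563 0.2791] [0.1681 0.1568] 2.1
side red 91.5 (337, 157, 16, 8) [ 0.6037 -0.3059] [0.0522 0.047 ] 21.8
side red 98.5 (369, 136, 16, 9) [ 0.5381 -0.4923] [0.0553 0.0655] 14.8
side red 131.0 (313, 187, 18, 10) [ 0.6132 -0.1006] [0.0526 0.049 ] 21.5
side red 137.0 (347, 194, 18, 12) [ 0.5043 -0.098 ] [0.0563 0.05  ] 76.9
side red 1788.0 (278, 231, 70, 42) [0.5652 0.097 ] [0.1621 0.1327] 1.9
side yellow 226.0 (365, 161, 26, 16) [ 0.4856 -0.2984] [0.0753 0.0766] 72.0
side yellow 233.0 (324, 169, 24, 14) [ 0.6018 -0.2031] [0.0718 0.0738] 10.0
side yellow 251.0 (355, 176, 27, 16) [ 0.4913 -0.1997] [0.0746 0.0702] 80.8
side yellow 2859.5 (248, 269, 83, 58) [0.5595 0.2754] [0.1653 0.1453] 1.8
```

View pics/c1.png

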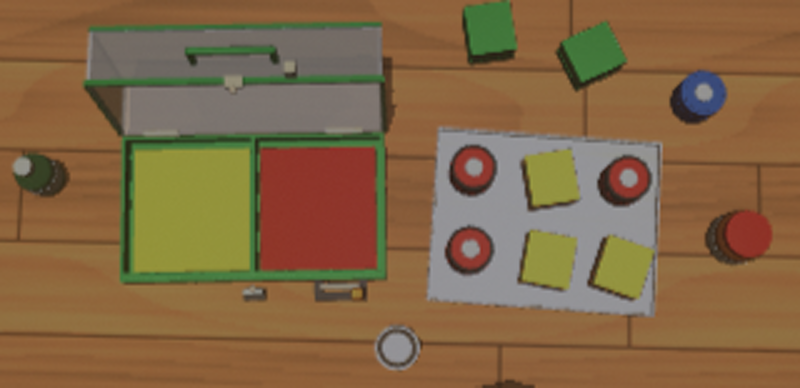

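View pics/c2.png

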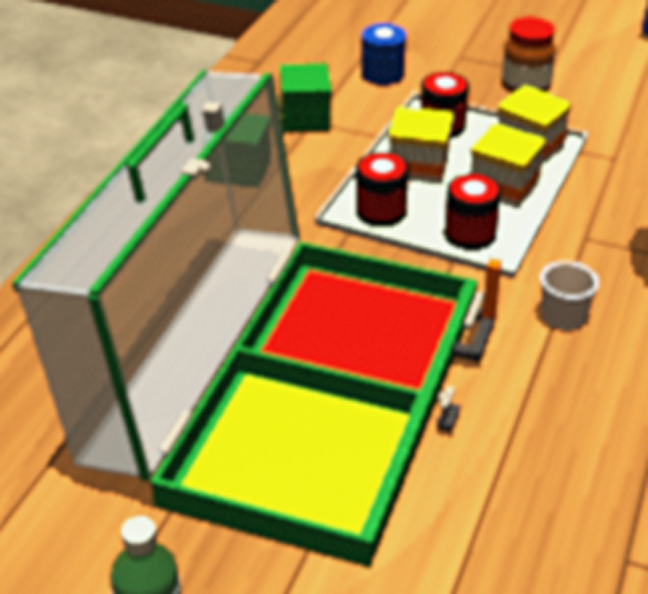

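Top view: three red tins, at about px (359,191), (421,196) and (358,225). Three yellow tubs at about (390,196), (389,229) and (419,232). The case is at (272,210) with the yellow bay left and the red bay right, the cup is at (329,264), and the orange tab is near (312,242).

Request:
apply_moves(
  delta_pos=[
    [0.6,0.55,0],
    [0.6,0.55,0],
    [0.6,0.55,0],
    [0.6,0.55,0],
    [0.6,0.55,0],
    [0.6,0.55,0],
    [0.6,0.55,0],
    [0.6,0.55,0],
  ],
  dr=[
    [0,0,-0.816],
    [0,0,-0.816],
    [0,0,-0.816],
    [0,0,-0.816],
    [0,0,-0.816],
    [0,0,-0.816],
    [0,0,-0.816],
    [0,0,-0.816],
  ],
  jaw=[0.9,0.9,0.9,0.9,0.9,0.9,0.9,0.9],
  force=30,
)

```text
time: 0.97
tool_pos: [0.4467, -0.2627, 0.2269]
tool_rot: [3.141, -0.0, -0.0]
contact_force: [0.5, -0.9, -0.3]
opening: 0.0829
grip_force: 0.0
```

```bash
cat > look.py <<'E'
from h import *
s=telemetry.observe(); print("t",round(s["time"],2),"tcp",np.round(s["tool_pos"],4),"rot",np.round(s["tool_rot"],3),"F",np.round(s["contact_force"],1),"open",round(s["opening"],4))
im=eyes.read_camera("top")
for c in("red","yellow"):
    m=mask(im,c); m=cv2.morphologyEx(m,cv2.MORPH_CLOSE,np.ones((5,5),np.uint8))
    cs,_=cv2.findContours(m,cv2.RETR_EXTERNAL,cv2.CHAIN_APPROX_NONE)
    for k in cs:
        a=cv2.contourArea(k)
        if 30<a<600: print(c,a,cv2.boundingRect(k)[:2],*quad("top",k,.069))
E
python3 look.py; python3 - <<'E'
from h import *
print("cup",ray("top",(328.8,263.8),.05),"tab",ray("top",(312.8,242.6),.093), "proj T3",proj("top",(.505,-.1,.069)))
E
```

```text
t 0.97 tcp [ 0.4467 -0.2627  0.2269] rot [ 3.141 -0.    -0.   ] F [ 0.5 -0.9 -0.3] open 0.0829
red 127.5 (351, 217) [ 0.508  -0.1017] [0.0432 0.043 ] 0.8
red 248.0 (460, 209) [ 0.5335 -0.4699] [0.0587 0.0605] 71.0
red 144.5 (414, 189) [ 0.6059 -0.3117] [0.0437 0.0468] 1.2
red 137.0 (352, 185) [ 0.6168 -0.1053] [0.0447 0.0453] 64.6
yellow 137.5 (379, 217) [ 0.4941 -0.2047] [0.0579 0.0676] 80.8
yellow 325.5 (380, 185) [ 0.6028 -0.2094] [0.0673 0.0599] 9.7
cup [ 0.37384207 -0.0094964   0.05      ] tab [0.44080661 0.04387082 0.093     ] proj T3 [356.98011037 224.39338004]
```

Request:
apply_moves(
  delta_pos=[
    [0.425,0.395,-0.2],
    [0.425,0.395,-0.2],
    [0.425,0.395,-0.2],
    [0.425,0.395,-0.2],
    [0.425,0.395,-0.2],
    [0.425,0.395,-0.25],
    [0.425,0.395,-0.3],
    [0.425,0.395,-0.38],
  ],
  dr=[
    [0,0,0],
    [0,0,0],
    [0,0,0],
    [0,0,0],
    [0,0,0],
    [0,0,0],
    [0,0,0],
    [0,0,0],
  ],
  jaw=[0.9,0.9,0.9,0.9,0.9,0.9,0.9,0.9],
)

```text
time: 1.68
tool_pos: [0.6177, -0.1047, 0.0745]
tool_rot: [3.141, -0.003, 0.003]
contact_force: [0.3, -0.3, -0.4]
opening: 0.0827
grip_force: 0.0
```

Request:
apply_moves(
  delta_pos=[
    [0,0,-0.1],
    [0,0,-0.1],
    [0,0,-0.1],
    [0,0,-0.1],
    [0,0,-0.1],
    [0,0,-0.1],
    [0,0,0.0],
    [0,0,0.1],
  ],
  dr=[
    [0,0,0],
    [0,0,0],
    [0,0,0],
    [0,0,0],
    [0,0,0],
    [0,0,0],
    [0,0,0],
    [0,0,0],
  ],
  jaw=[0.9,0.9,0,0,0,0,0,0],
  force=30,
)

```text
time: 2.35
tool_pos: [0.6139, -0.1062, 0.1146]
tool_rot: [-3.14, 0.005, -0.0]
contact_force: [1.8, -0.7, -1.4]
opening: 0.0614
grip_force: 30.0
```

Request:
apply_moves(
  delta_pos=[
    [-0.04,0.65,0],
    [-0.04,0.65,0],
    [-0.04,0.65,0],
    [-0.04,0.65,0],
    [-0.04,0.65,0],
    [-0.04,0.65,0],
    [-0.04,0.65,0],
    [-0.04,0.65,-0.06],
  ],
  dr=[
    [0,0,0.07],
    [0,0,0.07],
    [0,0,0.07],
    [0,0,0.07],
    [0,0,0.07],
    [0,0,0.07],
    [0,0,0.07],
    [0,0,0.07],
  ],
  jaw=[0,0,0,0,0,0,0,0],
)

```text
time: 3.02
tool_pos: [0.6024, 0.158, 0.0966]
tool_rot: [-3.14, -0.012, 0.04]
contact_force: [1.9, 0.7, -1.9]
opening: 0.0615
grip_force: 30.0
```

Request:
apply_moves(
  delta_pos=[
    [0,0,-0.05],
    [0,0,-0.1],
    [0,0,-0.135],
    [0,0,-0.135],
    [0,0,-0.135],
  ],
  dr=[
    [0,0,0],
    [0,0,0],
    [0,0,0],
    [0,0,0],
    [0,0,0],
  ],
  jaw=[0,0,0,0,0],
)

```text
time: 3.43
tool_pos: [0.6, 0.1533, 0.0378]
tool_rot: [3.141, -0.001, 0.035]
contact_force: [-0.1, 0.3, -2.0]
opening: 0.0615
grip_force: 30.0
```

Request:
apply_moves(
  delta_pos=[
    [0,0,0],
    [0,0,0],
    [0,0,0],
    [0,0,0.1],
    [0,0,0.2],
    [0,0,0.25],
    [0,-0.1,0.25],
    [0,-0.2,0.25],
  ],
  dr=[
    [0,0,0],
    [0,0,0],
    [0,0,0],
    [0,0,0],
    [0,0,0],
    [0,0,0],
    [0,0,-0.07],
    [0,0,-0.07],
  ],
  jaw=[0.8,0.8,0.8,0.8,0.8,0.8,0.9,0.9],
)

```text
time: 4.1
tool_pos: [0.6006, 0.0745, 0.1394]
tool_rot: [-3.142, -0.005, 0.003]
contact_force: [2.0, -1.3, -0.2]
opening: 0.0809
grip_force: 0.0
```

```bash
python3 look.py
```

```text
t 4.1 tcp [0.6006 0.0745 0.1394] rot [-3.142e+00 -5.000e-03  3.000e-03] F [ 2.  -1.3 -0.2] open 0.0809
red 246.0 (460, 209) [ 0.5335 -0.4699] [0.0587 0.0605] 71.0
red 217.0 (280, 202) [0.557  0.1033] [0.0368 0.1065] 1.2
red 142.0 (414, 189) [ 0.6059 -0.3117] [0.0443 0.0455] 45.7
yellow 339.5 (408, 220) [ 0.4859 -0.3046] [0.061  0.0668] 71.6
yellow 334.0 (379, 217) [ 0.4938 -0.2055] [0.0595 0.0673] 80.9
yellow 325.5 (380, 185) [ 0.6028 -0.2094] [0.0673 0.0599] 9.7
```

Request:
apply_moves(
  delta_pos=[
    [0.015,-0.965,0],
    [0.015,-0.965,0],
    [0.015,-0.965,0],
    [0.015,-0.965,0],
    [0.015,-0.965,0],
    [0.015,-0.965,0],
    [0.015,-0.965,0],
    [0.015,-0.965,0],
  ],
  dr=[
    [0,0,0],
    [0,0,0],
    [0,0,0],
    [0,0,0],
    [0,0,0],
    [0,0,0],
    [0,0,0],
    [0,0,0],
  ],
  jaw=[0.9,0.9,0.9,0.9,0.9,0.9,0.9,0.9],
)

```text
time: 4.82
tool_pos: [0.6044, -0.2618, 0.1372]
tool_rot: [3.141, -0.0, -0.0]
contact_force: [1.1, -0.1, -0.1]
opening: 0.0828
grip_force: 0.0
```

```bash
python3 look.py
```

```text
t 4.82 tcp [ 0.6044 -0.2618  0.1372] rot [ 3.141 -0.    -0.   ] F [ 1.1 -0.1 -0.1] open 0.0828
red 129.5 (351, 217) [ 0.508  -0.1017] [0.0432 0.043 ] 0.8
red 248.0 (460, 209) [ 0.5335 -0.4699] [0.0587 0.0605] 71.0
```

Request:
apply_moves(
  delta_pos=[
    [0.003,-0.125,0],
    [0.003,-0.125,0],
    [0.003,-0.125,-0.1],
    [0.003,-0.125,-0.2],
    [0.003,-0.125,-0.258],
    [0.003,-0.125,-0.258],
    [0.003,-0.125,-0.258],
    [0.003,-0.125,-0.258],
  ],
  dr=[
    [0,0,0],
    [0,0,0],
    [0,0,0],
    [0,0,0],
    [0,0,0],
    [0,0,0],
    [0,0,0],
    [0,0,0],
  ],
  jaw=[0.9,0.9,0.9,0.9,0.9,0.9,0,0],
)

```text
time: 5.53
tool_pos: [0.6072, -0.3103, 0.0358]
tool_rot: [3.14, -0.003, -0.0]
contact_force: [0.3, 0.4, 1.0]
opening: 0.0736
grip_force: 0.0
```

Request:
apply_moves(
  delta_pos=[
    [0,0,0],
    [0,0,0],
    [0,0,0],
    [0,0,0.1],
    [0,0,0.2],
    [0,0,0.2],
  ],
  dr=[
    [0,0,0],
    [0,0,0],
    [0,0,0],
    [0,0,0],
    [0,0,0],
    [0,0,0],
  ],
  jaw=[0,0,0,0,0,0],
)

```text
time: 6.03
tool_pos: [0.6098, -0.312, 0.1233]
tool_rot: [3.133, -0.013, 0.0]
contact_force: [1.1, -1.4, 1.2]
opening: 0.0616
grip_force: 30.0
```

Request:
apply_moves(
  delta_pos=[
    [-0.01,0.925,0],
    [-0.01,0.925,0],
    [-0.01,0.925,0],
    [-0.01,0.925,0],
    [-0.01,0.925,0],
    [-0.01,0.925,0],
    [-0.01,0.925,0],
    [-0.01,0.925,0],
  ],
  dr=[
    [0,0,0.07],
    [0,0,0.07],
    [0,0,0.07],
    [0,0,0.07],
    [0,0,0.07],
    [0,0,0.07],
    [0,0,0.07],
    [0,0,0.07],
  ],
  jaw=[0,0,0,0,0,0,0,0],
)

```text
time: 6.7
tool_pos: [0.6021, 0.0255, 0.1143]
tool_rot: [3.141, -0.001, 0.035]
contact_force: [1.3, 0.2, -1.1]
opening: 0.0619
grip_force: 30.0
```

Request:
apply_moves(
  delta_pos=[
    [0.002,0.08,0],
    [0.002,0.08,0],
    [0.002,0.08,-0.08],
    [0.002,0.08,-0.14],
    [0.002,0.08,-0.185],
    [0.002,0.08,-0.185],
  ],
  dr=[
    [0,0,0],
    [0,0,0],
    [0,0,0],
    [0,0,0],
    [0,0,0],
    [0,0,0],
  ],
  jaw=[0,0,0,0,0,0],
)

```text
time: 7.2
tool_pos: [0.6026, 0.0555, 0.0379]
tool_rot: [-3.141, 0.001, 0.035]
contact_force: [1.4, 0.5, -1.6]
opening: 0.0618
grip_force: 30.0
```

Request:
apply_moves(
  delta_pos=[
    [0,0,0],
    [0,0,0],
    [0,0,0],
    [0,0,0.1],
    [0,0,0.2],
    [0,0,0.23],
    [-0.08,-0.08,0.23],
    [-0.16,-0.16,0.23],
  ],
  dr=[
    [0,0,0],
    [0,0,0],
    [0,0,0],
    [0,0,0],
    [0,0,0],
    [0,0,0],
    [0,0,-0.07],
    [0,0,-0.07],
  ],
  jaw=[0.8,0.8,0.8,0.8,0.8,0.8,0.9,0.9],
)

```text
time: 7.87
tool_pos: [0.5453, -0.0033, 0.1335]
tool_rot: [3.141, -0.005, 0.001]
contact_force: [0.1, -1.1, -0.2]
opening: 0.0808
grip_force: 0.0
```

```bash
python3 look.py
```

```text
t 7.87 tcp [ 0.5453 -0.0033  0.1335] rot [ 3.141e+00 -5.000e-03  1.000e-03] F [ 0.1 -1.1 -0.2] open 0.0808
red 41.0 (351, 218) [ 0.5029 -0.1029] [0.0376 0.0451] 19.7
red 125.5 (306, 218) [0.5015 0.0471] [0.0431 0.043 ] 1.2
red 247.0 (460, 209) [ 0.5335 -0.4699] [0.0587 0.0605] 71.0
yellow 339.5 (408, 220) [ 0.4859 -0.3046] [0.061  0.0668] 71.6
yellow 334.5 (379, 217) [ 0.4938 -0.2055] [0.0595 0.0673] 80.9
yellow 325.5 (380, 185) [ 0.6028 -0.2094] [0.0673 0.0599] 9.7
```

```bash
python3 - <<'E'
from h import *
im=eyes.read_camera("top"); c=cv2.resize(im[125:280,190:480],None,fx=2.5,fy=2.5); a=eyes.read_camera("side")
c2=cv2.resize(a[130:350,180:480],None,fx=1.2,fy=1.2)
o=np.zeros((c.shape[0],0,3)); cv2.imwrite("pics/p3.png",c[:,:,::-1]); cv2.imwrite("pics/p4.png",cv2.resize(a[130:330,180:440],None,fx=2,fy=2)[:,:,::-1])
E
```

```text
(no output)
```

View pics/p3.png

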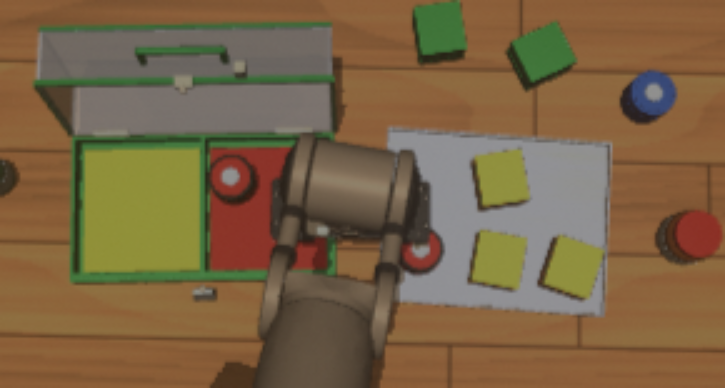

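View pics/p4.png

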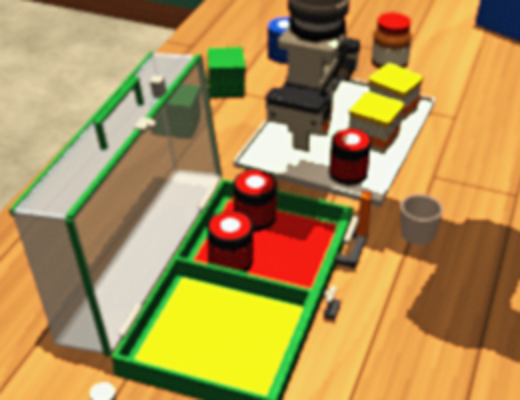

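Both tins stand upright in the red bay (side crop (255,195), (230,240)); the lone red patch was bare mat, and T3 is still on the tray.

Request:
apply_moves(
  delta_pos=[
    [-0.076,-0.239,0],
    [-0.076,-0.239,0],
    [-0.076,-0.239,0],
    [-0.076,-0.239,-0.1],
    [-0.076,-0.239,-0.2],
    [-0.076,-0.239,-0.243],
    [-0.076,-0.239,-0.243],
    [-0.076,-0.239,-0.243],
  ],
  dr=[
    [0,0,0],
    [0,0,0],
    [0,0,0],
    [0,0,0],
    [0,0,0],
    [0,0,0],
    [0,0,0],
    [0,0,0],
  ],
  jaw=[0.9,0.9,0.9,0.9,0.9,0.9,0.9,0.0],
)

```text
time: 8.68
tool_pos: [0.5145, -0.0988, 0.0344]
tool_rot: [-3.141, 0.0, 0.0]
contact_force: [-0.2, -0.6, -0.4]
opening: 0.0795
grip_force: 0.0
```

Request:
apply_moves(
  delta_pos=[
    [0,0,0],
    [0,0,0],
    [0,0,0],
    [0,0,0],
    [0,0,0.1],
    [0,0,0.2],
    [0,0,0.2],
  ],
  dr=[
    [0,0,0],
    [0,0,0],
    [0,0,0],
    [0,0,0],
    [0,0,0],
    [0,0,0],
    [0,0,0],
  ],
  jaw=[0,0,0,0,0,0,0],
)

```text
time: 9.27
tool_pos: [0.5178, -0.1001, 0.1215]
tool_rot: [3.137, -0.012, 0.0]
contact_force: [1.6, -0.1, -1.0]
opening: 0.0613
grip_force: 30.0
```

Request:
apply_moves(
  delta_pos=[
    [0.02,0.505,0],
    [0.02,0.505,0],
    [0.02,0.505,0],
    [0.02,0.505,0],
    [0.02,0.505,0],
    [0.02,0.505,-0.08],
    [0.02,0.505,-0.14],
    [0.02,0.505,-0.187],
  ],
  dr=[
    [0,0,0.07],
    [0,0,0.07],
    [0,0,0.07],
    [0,0,0.07],
    [0,0,0.07],
    [0,0,0.07],
    [0,0,0.07],
    [0,0,0.07],
  ],
  jaw=[0,0,0,0,0,0,0,0],
)

```text
time: 9.93
tool_pos: [0.5211, 0.1044, 0.0384]
tool_rot: [-3.141, 0.0, 0.037]
contact_force: [-2.1, 6.9, 41.0]
opening: 0.0613
grip_force: 30.0
```

Request:
apply_moves(
  delta_pos=[
    [0,0,0],
    [0,0,0],
    [0,0,0],
    [0,0,0],
    [0,0,0.1],
    [0,0,0.2],
    [0,0,0.23],
    [0,-0.1,0.23],
  ],
  dr=[
    [0,0,0],
    [0,0,0],
    [0,0,0],
    [0,0,0],
    [0,0,0],
    [0,0,0],
    [0,0,0],
    [0,0,0],
  ],
  jaw=[0,0.8,0.8,0.8,0.8,0.8,0.8,0.8],
)

```text
time: 10.6
tool_pos: [0.5245, 0.0673, 0.1366]
tool_rot: [-3.14, -0.01, 0.04]
contact_force: [0.8, -0.3, -0.0]
opening: 0.0732
grip_force: 0.0
```

Request:
apply_moves(
  delta_pos=[
    [0.0,-0.1,0],
    [0.2,-0.68,0],
    [0.2,-0.68,0],
    [0.2,-0.68,0],
    [0.2,-0.68,0],
    [0.2,-0.68,0],
    [0.2,-0.68,0],
    [0.2,-0.68,0],
  ],
  dr=[
    [0,0,0.26],
    [0,0,0.26],
    [0,0,0.26],
    [0,0,0.26],
    [0,0,0.26],
    [0,0,0.26],
    [0,0,0.26],
    [0,0,0.26],
  ],
  jaw=[0.8,0.9,0.9,0.9,0.9,0.9,0.9,0.9],
)

```text
time: 11.27
tool_pos: [0.6031, -0.2167, 0.1321]
tool_rot: [3.137, -0.003, 0.159]
contact_force: [-1.4, -0.3, -0.1]
opening: 0.0828
grip_force: 0.0
```

```bash
python3 look.py
```

```text
t 11.27 tcp [ 0.6031 -0.2167  0.1321] rot [ 3.137e+00 -3.000e-03  1.590e-01] F [-1.4 -0.3 -0.1] open 0.0828
red 246.0 (460, 209) [ 0.5335 -0.4699] [0.0587 0.0605] 71.0
yellow 233.0 (411, 222) [ 0.4838 -0.3111] [0.0462 0.0674] 70.2
```

Request:
apply_moves(
  delta_pos=[
    [0,0,0],
    [0,0,-0.1],
    [0,0,-0.2],
    [0,0,-0.243],
    [0,0,-0.243],
    [0,0,-0.243],
    [0,0,-0.243],
    [0,0,-0.243],
  ],
  dr=[
    [0,0,0],
    [0,0,0],
    [0,0,0],
    [0,0,0],
    [0,0,0],
    [0,0,0],
    [0,0,0],
    [0,0,0],
  ],
  jaw=[0.9,0.9,0.9,0.9,0.9,0,0,0],
)

```text
time: 11.98
tool_pos: [0.6032, -0.209, 0.037]
tool_rot: [3.139, -0.004, 0.166]
contact_force: [0.2, -0.3, 0.2]
opening: 0.067
grip_force: 0.0
```

Request:
apply_moves(
  delta_pos=[
    [0,0,0],
    [0,0,0],
    [0,0,0],
    [0,0,0.1],
    [0,0,0.2],
    [0,0,0.2],
  ],
  dr=[
    [0,0,0],
    [0,0,0],
    [0,0,0],
    [0,0,0],
    [0,0,0],
    [0,0,0],
  ],
  jaw=[0,0,0,0,0,0],
)

```text
time: 12.48
tool_pos: [0.6059, -0.2108, 0.1234]
tool_rot: [3.133, -0.012, 0.165]
contact_force: [1.8, -1.2, -0.1]
opening: 0.0618
grip_force: 30.0
```

```bash
python3 look.py
```

```text
t 12.48 tcp [ 0.6059 -0.2108  0.1234] rot [ 3.133 -0.012  0.165] F [ 1.8 -1.2 -0.1] open 0.0618
red 246.0 (460, 209) [ 0.5335 -0.4699] [0.0587 0.0605] 71.0
yellow 275.5 (410, 221) [ 0.4845 -0.3085] [0.0514 0.0678] 70.2
```

Request:
apply_moves(
  delta_pos=[
    [-0.016,0.8,0.05],
    [-0.016,0.8,0.05],
    [-0.016,0.8,0.05],
    [-0.016,0.8,0.05],
    [-0.016,0.8,0.05],
    [-0.016,0.8,0.05],
    [-0.016,0.8,0.05],
    [-0.016,0.8,0.05],
  ],
  dr=[
    [0,0,-0.26],
    [0,0,-0.26],
    [0,0,-0.26],
    [0,0,-0.26],
    [0,0,-0.26],
    [0,0,-0.26],
    [0,0,-0.26],
    [0,0,-0.26],
  ],
  jaw=[0,0,0,0,0,0,0,0],
)

```text
time: 13.2
tool_pos: [0.5942, 0.1145, 0.1339]
tool_rot: [-3.141, 0.001, 0.036]
contact_force: [0.3, -0.2, -1.4]
opening: 0.0615
grip_force: 30.0
```

Request:
apply_moves(
  delta_pos=[
    [0,0.43,0],
    [0,0.43,0],
    [0,0.43,0],
    [0,0.43,0],
    [0,0.43,0],
    [0,0.43,-0.08],
    [0,0.43,-0.13],
    [0,0.43,-0.13],
  ],
  dr=[
    [0,0,0],
    [0,0,0],
    [0,0,0],
    [0,0,0],
    [0,0,0],
    [0,0,0],
    [0,0,0],
    [0,0,0],
  ],
  jaw=[0,0,0,0,0,0,0,0],
)

```text
time: 13.87
tool_pos: [0.5918, 0.2821, 0.0766]
tool_rot: [3.138, 0.01, 0.036]
contact_force: [-0.4, -0.8, -1.5]
opening: 0.0618
grip_force: 30.0
```

Request:
apply_moves(
  delta_pos=[
    [0,0,-0.06],
    [0,0,-0.1],
    [0,0,-0.1],
    [0,0,-0.1],
    [0,0,-0.1],
    [0,0,-0.1],
    [0,0,0.05],
    [0,0,0.14],
  ],
  dr=[
    [0,0,0],
    [0,0,0],
    [0,0,0],
    [0,0,0],
    [0,0,0],
    [0,0,0],
    [0,0,0],
    [0,0,0],
  ],
  jaw=[0,0,0,0.8,0.8,0.8,0.8,0.8],
)

```text
time: 14.53
tool_pos: [0.5938, 0.2823, 0.1246]
tool_rot: [3.14, 0.006, 0.035]
contact_force: [1.8, 0.3, 1.6]
opening: 0.0732
grip_force: 0.0
```

Request:
apply_moves(
  delta_pos=[
    [-0.05,-0.1,0.02],
    [-0.1,-0.9,0.02],
    [-0.15,-0.9,0.02],
    [-0.2,-0.9,0.02],
    [-0.25,-0.9,0.02],
    [-0.25,-0.9,0.02],
    [-0.25,-0.9,0.02],
    [-0.25,-0.9,0.02],
  ],
  dr=[
    [0,0,0],
    [0,0,-0.4],
    [0,0,-0.4],
    [0,0,-0.4],
    [0,0,-0.4],
    [0,0,-0.4],
    [0,0,-0.4],
    [0,0,-0.4],
  ],
  jaw=[0.8,0.85,0.85,0.85,0.85,0.85,0.85,0.85],
)

```text
time: 15.2
tool_pos: [0.508, -0.0376, 0.1347]
tool_rot: [3.141, -0.002, -0.165]
contact_force: [1.2, 0.3, -0.4]
opening: 0.0778
grip_force: 0.0
```

```bash
python3 look.py
```

```text
t 15.2 tcp [ 0.508  -0.0376  0.1347] rot [ 3.141e+00 -2.000e-03 -1.650e-01] F [ 1.2  0.3 -0.4] open 0.0778
red 246.0 (460, 209) [ 0.5335 -0.4699] [0.0587 0.0605] 71.0
yellow 339.5 (408, 220) [ 0.4859 -0.3046] [0.061  0.0668] 71.6
yellow 334.0 (379, 217) [ 0.4938 -0.2055] [0.0595 0.0673] 80.9
```

Request:
apply_moves(
  delta_pos=[
    [-0.035,-0.41,0],
    [-0.035,-0.41,0],
    [-0.035,-0.41,0],
    [-0.035,-0.41,0],
    [-0.035,-0.41,-0.05],
    [-0.035,-0.41,-0.1],
    [-0.035,-0.41,-0.1],
  ],
  dr=[
    [0,0,0],
    [0,0,0],
    [0,0,0],
    [0,0,0],
    [0,0,0],
    [0,0,0],
    [0,0,0],
  ],
  jaw=[0.85,0.85,0.85,0.85,0.85,0.85,0.85],
)

```text
time: 15.83
tool_pos: [0.4927, -0.1997, 0.0912]
tool_rot: [-3.14, 0.005, -0.167]
contact_force: [-1.2, 1.3, -0.3]
opening: 0.0778
grip_force: 0.0
```

Request:
apply_moves(
  delta_pos=[
    [0,-0.01,0],
    [0,-0.01,-0.08],
    [0,-0.01,-0.143],
    [0,-0.01,-0.143],
    [0,-0.01,-0.143],
    [0,-0.01,-0.143],
    [0,-0.01,-0.143],
    [0,-0.01,-0.143],
  ],
  dr=[
    [0,0,0],
    [0,0,0],
    [0,0,0],
    [0,0,0],
    [0,0,0],
    [0,0,0],
    [0,0,0],
    [0,0,0],
  ],
  jaw=[0.85,0.85,0.85,0.85,0,0,0,0],
)

```text
time: 16.5
tool_pos: [0.496, -0.2045, 0.0386]
tool_rot: [3.14, -0.004, -0.165]
contact_force: [-0.3, 0.8, 6.8]
opening: 0.0619
grip_force: 30.0
```

Request:
apply_moves(
  delta_pos=[
    [0,0,0],
    [0,0,0.08],
    [0,0,0.18],
    [0,0,0.22],
    [0,0,0.22],
  ],
  dr=[
    [0,0,0],
    [0,0,0],
    [0,0,0],
    [0,0,0],
    [0,0,0],
  ],
  jaw=[0,0,0,0,0],
)

```text
time: 16.92
tool_pos: [0.497, -0.2051, 0.1294]
tool_rot: [3.138, -0.009, -0.165]
contact_force: [0.1, -0.2, -1.2]
opening: 0.0621
grip_force: 30.0
```

```bash
python3 look.py
```

```text
t 16.92 tcp [ 0.497  -0.2051  0.1294] rot [ 3.138 -0.009 -0.165] F [ 0.1 -0.2 -1.2] open 0.0621
red 247.0 (460, 209) [ 0.5335 -0.4699] [0.0587 0.0605] 71.0
```

Request:
apply_moves(
  delta_pos=[
    [0.04,0.8,0],
    [0.04,0.8,0],
    [0.04,0.8,0],
    [0.04,0.8,0],
    [0.04,0.8,0],
    [0.04,0.8,0],
    [0.04,0.8,0],
    [0.04,0.8,0],
  ],
  dr=[
    [0,0,0.4],
    [0,0,0.4],
    [0,0,0.4],
    [0,0,0.4],
    [0,0,0.4],
    [0,0,0.4],
    [0,0,0.4],
    [0,0,0.4],
  ],
  jaw=[0,0,0,0,0,0,0,0],
)

```text
time: 17.63
tool_pos: [0.509, 0.1195, 0.1228]
tool_rot: [-3.141, 0.003, 0.036]
contact_force: [1.5, -0.8, -2.5]
opening: 0.062
grip_force: 30.0
```

Request:
apply_moves(
  delta_pos=[
    [0,0.53,0],
    [0,0.53,0],
    [0,0.53,0],
    [0,0.53,0],
    [0,0.53,0],
    [0,0.53,0],
    [0,0.53,-0.08],
    [0,0.53,-0.1],
  ],
  dr=[
    [0,0,0],
    [0,0,0],
    [0,0,0],
    [0,0,0],
    [0,0,0],
    [0,0,0],
    [0,0,0],
    [0,0,0],
  ],
  jaw=[0,0,0,0,0,0,0,0],
)

```text
time: 18.3
tool_pos: [0.5075, 0.3277, 0.0794]
tool_rot: [3.138, 0.007, 0.037]
contact_force: [-1.6, -0.5, -3.8]
opening: 0.0617
grip_force: 30.0
```

Request:
apply_moves(
  delta_pos=[
    [0.008,0,-0.06],
    [0.008,0,-0.1],
    [0.008,0,-0.1],
    [0.008,0,-0.1],
    [0.008,0,-0.1],
    [0.008,0,-0.1],
    [0.008,0,0.05],
    [0.008,0,0.14],
  ],
  dr=[
    [0,0,0],
    [0,0,0],
    [0,0,0],
    [0,0,0],
    [0,0,0],
    [0,0,0],
    [0,0,0],
    [0,0,0],
  ],
  jaw=[0,0,0,0.8,0.8,0.8,0.8,0.8],
)

```text
time: 18.97
tool_pos: [0.5121, 0.3271, 0.1265]
tool_rot: [3.139, 0.006, 0.034]
contact_force: [1.5, 0.6, 0.7]
opening: 0.0733
grip_force: 0.0
```

Request:
apply_moves(
  delta_pos=[
    [0,-0.1,0.02],
    [0,-0.9,0.02],
    [0,-0.9,0.02],
    [0,-0.9,0.02],
    [0,-0.9,0.02],
    [0,-0.9,0.02],
    [0,-0.9,0.02],
    [0,-0.9,0.02],
  ],
  dr=[
    [0,0,0],
    [0,0,-0.7],
    [0,0,-0.7],
    [0,0,-0.7],
    [0,0,-0.7],
    [0,0,-0.7],
    [0,0,-0.7],
    [0,0,-0.7],
  ],
  jaw=[0.8,0.9,0.9,0.9,0.9,0.9,0.9,0.9],
)

```text
time: 19.63
tool_pos: [0.5134, -0.0055, 0.1365]
tool_rot: [-3.142, -0.001, -0.315]
contact_force: [0.5, 0.2, -0.4]
opening: 0.0823
grip_force: 0.0
```

```bash
python3 look.py
```

```text
t 19.63 tcp [ 0.5134 -0.0055  0.1365] rot [-3.142e+00 -1.000e-03 -3.150e-01] F [ 0.5  0.2 -0.4] open 0.0823
red 57.5 (308, 224) [0.4917 0.0435] [0.0232 0.0364] 1.2
red 247.0 (460, 209) [ 0.5335 -0.4699] [0.0587 0.0605] 71.0
yellow 338.5 (408, 220) [ 0.4859 -0.3046] [0.061  0.0668] 71.6
```

Request:
apply_moves(
  delta_pos=[
    [-0.067,-0.74,0],
    [-0.067,-0.74,0],
    [-0.067,-0.74,0],
    [-0.067,-0.74,0],
    [-0.067,-0.74,0],
    [-0.067,-0.74,0],
    [-0.067,-0.74,0],
    [-0.067,-0.74,-0.05],
  ],
  dr=[
    [0,0,-0.012],
    [0,0,-0.012],
    [0,0,-0.012],
    [0,0,-0.012],
    [0,0,-0.012],
    [0,0,-0.012],
    [0,0,-0.012],
    [0,0,-0.012],
  ],
  jaw=[0.9,0.9,0.9,0.9,0.9,0.9,0.9,0.9],
)

```text
time: 20.35
tool_pos: [0.4882, -0.3077, 0.1196]
tool_rot: [3.136, -0.01, -0.326]
contact_force: [-0.3, -0.5, 0.5]
opening: 0.0829
grip_force: 0.0
```

```bash
python3 look.py
```

```text
t 20.35 tcp [ 0.4882 -0.3077  0.1196] rot [ 3.136 -0.01  -0.326] F [-0.3 -0.5  0.5] open 0.0829
red 129.5 (462, 209) [ 0.5448 -0.4771] [0.0602 0.0337] 56.6
```

Request:
apply_moves(
  delta_pos=[
    [0,0.0,0],
    [0,0,-0.1],
    [0,0,-0.2],
    [0,0,-0.2],
    [0,0,-0.2],
    [0,0,-0.2],
    [0,0,-0.2],
    [0,0,-0.2],
  ],
  dr=[
    [0,0,0],
    [0,0,0],
    [0,0,0],
    [0,0,0],
    [0,0,0],
    [0,0,0],
    [0,0,0],
    [0,0,0],
  ],
  jaw=[0.9,0.9,0.9,0.9,0,0,0,0],
)

```text
time: 21.07
tool_pos: [0.4885, -0.3003, 0.0385]
tool_rot: [3.14, -0.005, -0.321]
contact_force: [0.7, 1.1, 4.4]
opening: 0.0618
grip_force: 30.0
```

Request:
apply_moves(
  delta_pos=[
    [0,0,0],
    [0,0,0],
    [0,0,0.08],
    [0,0,0.18],
    [0,0,0.22],
    [0,0,0.22],
  ],
  dr=[
    [0,0,0],
    [0,0,0],
    [0,0,0],
    [0,0,0],
    [0,0,0],
    [0,0,0],
  ],
  jaw=[0,0,0,0,0,0],
)

```text
time: 21.57
tool_pos: [0.4894, -0.3013, 0.1297]
tool_rot: [3.138, -0.01, -0.321]
contact_force: [0.0, -1.1, -0.7]
opening: 0.062
grip_force: 30.0
```

Request:
apply_moves(
  delta_pos=[
    [0.075,0.8,0],
    [0.075,0.8,0],
    [0.075,0.8,0],
    [0.075,0.8,0],
    [0.075,0.8,0],
    [0.075,0.8,0],
    [0.075,0.8,0],
    [0.075,0.8,0],
  ],
  dr=[
    [0,0,0.71],
    [0,0,0.71],
    [0,0,0.71],
    [0,0,0.71],
    [0,0,0.71],
    [0,0,0.71],
    [0,0,0.71],
    [0,0,0.71],
  ],
  jaw=[0,0,0,0,0,0,0,0],
)

```text
time: 22.23
tool_pos: [0.5162, 0.0238, 0.1235]
tool_rot: [-3.141, 0.001, 0.035]
contact_force: [0.7, 0.1, -0.3]
opening: 0.0616
grip_force: 30.0
```

Request:
apply_moves(
  delta_pos=[
    [0,0.53,0],
    [0,0.53,0],
    [0,0.53,0],
    [0,0.53,0],
    [0,0.53,0],
    [0,0.53,0],
    [0,0.53,-0.08],
    [0,0.53,-0.1],
  ],
  dr=[
    [0,0,0],
    [0,0,0],
    [0,0,0],
    [0,0,0],
    [0,0,0],
    [0,0,0],
    [0,0,0],
    [0,0,0],
  ],
  jaw=[0,0,0,0,0,0,0,0],
)

```text
time: 22.9
tool_pos: [0.5146, 0.2326, 0.0805]
tool_rot: [3.14, 0.005, 0.036]
contact_force: [-0.9, -0.2, -2.3]
opening: 0.0615
grip_force: 30.0
```

```bash
python3 - <<'E'
from h import *
a=eyes.read_camera("side")
cv2.imwrite("pics/p5.png",cv2.resize(a[130:330,180:440],None,fx=2,fy=2)[:,:,::-1])
E
```

```text
(no output)
```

View pics/p5.png

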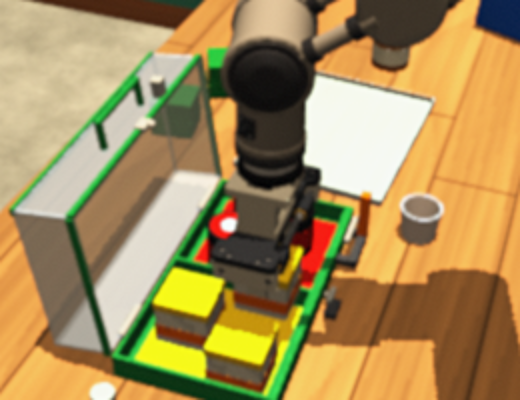

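The two tubs stand in the yellow bay (crop (190,300), (240,345)) and the third hangs over its free spot; the tray is empty. I'll lower it.

Request:
apply_moves(
  delta_pos=[
    [0.0,0,-0.06],
    [0,0,-0.1],
    [0,0,-0.1],
    [0,0,-0.1],
    [0,0,-0.1],
    [0,0,-0.1],
    [0,0,0.05],
    [0,0,0.14],
  ],
  dr=[
    [0,0,0],
    [0,0,0],
    [0,0,0],
    [0,0,0],
    [0,0,0],
    [0,0,0],
    [0,0,0],
    [0,0,0],
  ],
  jaw=[0,0,0,0.8,0.8,0.8,0.8,0.8],
)

```text
time: 23.62
tool_pos: [0.5154, 0.2317, 0.1264]
tool_rot: [3.14, 0.006, 0.033]
contact_force: [1.8, 0.7, 1.2]
opening: 0.0735
grip_force: 0.0
```

Request:
apply_moves(
  delta_pos=[
    [0,0,0.1],
    [-0.1,-0.05,0.25],
    [-0.25,-0.1,0.5],
    [-0.4,-0.1,0.6],
    [-0.4,-0.1,0.6],
    [-0.4,-0.1,0.6],
    [-0.4,-0.1,0.6],
    [-0.4,-0.1,0.6],
  ],
  dr=[
    [0,0,0],
    [0,0,0],
    [0,0,0],
    [0,0,0],
    [0,0,0],
    [0,0,0],
    [0,0,0],
    [0,0,0],
  ],
  jaw=[0.8,0.4,0,0,0,0,0,0],
)

```text
time: 24.28
tool_pos: [0.3549, 0.1922, 0.3729]
tool_rot: [-3.139, -0.009, 0.034]
contact_force: [1.7, 0.1, 0.9]
opening: 0.0313
grip_force: 0.0
```

```bash
python3 look.py; python3 - <<'E'
from h import *
a=eyes.read_camera("side"); cv2.imwrite("pics/p6.png",cv2.resize(a[130:330,180:440],None,fx=3,fy=3)[:,:,::-1])
a=eyes.read_camera("top"); cv2.imwrite("pics/p7.png",cv2.resize(a[125:275,190:350],None,fx=4,fy=4,interpolation=cv2.INTER_CUBIC)[:,:,::-1])
E
```

```text
t 24.28 tcp [0.3549 0.1922 0.3729] rot [-3.139 -0.009  0.034] F [1.7 0.1 0.9] open 0.0313
red 246.0 (460, 209) [ 0.5335 -0.4699] [0.0587 0.0605] 71.0
```

View pics/p6.png

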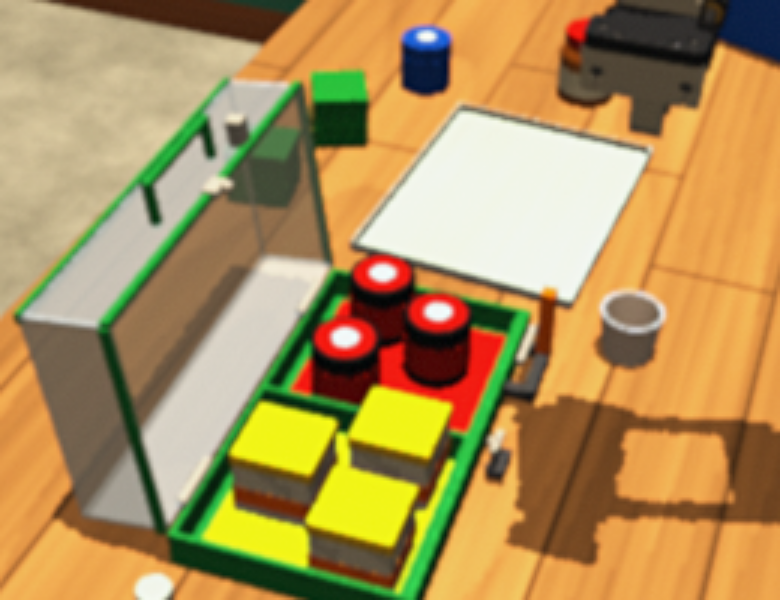

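View pics/p7.png

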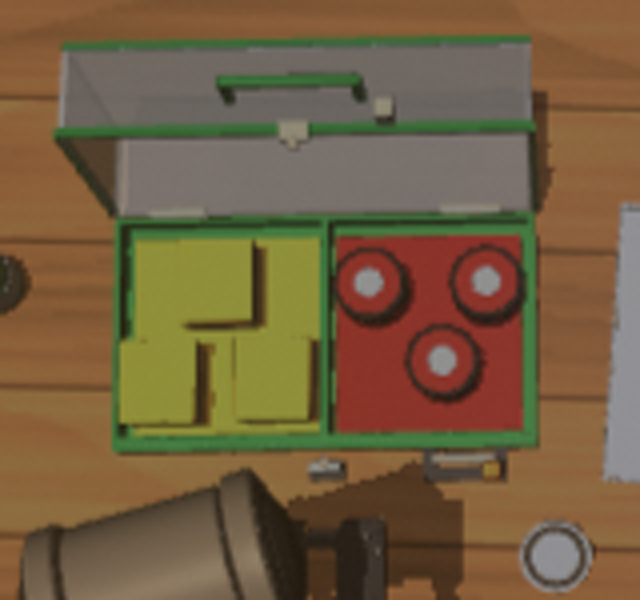

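All six stand in their bays (tops in the top crop: tins (370,282), (486,280), (442,360); tubs (218,282), (158,382), (272,377)). The cover handle is at crop (291,79).

```bash
python3 - <<'E'
from h import *
for p in((222,80),(291,79),(360,78)): print(ray("top",(p[0]/4+190,p[1]/4+125),.268))
# side: handle bar ends in p6 crop (145,182)->(208,122)
f,cx,cy,R,t,C=cam("side")
p=np.array((177/3+180,152/3+130)); print("side mid",[ray("side",p,z) for z in(.26,.27)])
E
```

```text
[0.71855401 0.24594322 0.268     ]
[0.72031356 0.19453298 0.268     ]
[0.72207188 0.14315838 0.268     ]
side mid [array([0.72126959, 0.19520974, 0.26      ]), array([0.71320918, 0.20866565, 0.27      ])]
```

Request:
apply_moves(
  delta_pos=[
    [0.1,0,-0.03],
    [0.2,0,-0.06],
    [0.3,0,-0.1],
    [0.3,0,-0.1],
  ],
  dr=[
    [0,0,1],
    [0,0,1],
    [0,0,1],
    [0,0,1],
  ],
  jaw=[0.4,0.4,0.4,0.4],
)

```text
time: 24.77
tool_pos: [0.4815, 0.1913, 0.3187]
tool_rot: [-3.139, 0.01, 0.537]
contact_force: [-0.8, -1.0, -1.3]
opening: 0.036
grip_force: 0.0
```

Request:
apply_moves(
  delta_pos=[
    [0.1,0,0],
    [0.2,0,0],
    [0.3,0,0],
    [0.3,0,0],
  ],
  dr=[
    [0,0,1],
    [0,0,1],
    [0,0,1],
    [0,0,1],
  ],
  jaw=[0.4,0.4,0.4,0.4],
)

```text
time: 25.1
tool_pos: [0.6032, 0.191, 0.3186]
tool_rot: [-3.136, 0.006, 1.037]
contact_force: [0.7, -0.0, -1.2]
opening: 0.0366
grip_force: 0.0
```

Request:
apply_moves(
  delta_pos=[
    [0.0,0,0],
    [0.0,0,0],
    [0.1,0,0],
    [0.1,0,0],
    [0.1,0,0],
  ],
  dr=[
    [0,0,1],
    [0,0,1],
    [0,0,1],
    [0,0,1],
    [0,0,1],
  ],
  jaw=[0.4,0.4,0.4,0.4,0.4],
)

```text
time: 25.52
tool_pos: [0.6385, 0.1917, 0.3205]
tool_rot: [-3.133, 0.002, 1.537]
contact_force: [0.1, -0.1, 0.2]
opening: 0.0365
grip_force: 0.0
```

Request:
apply_moves(
  delta_pos=[
    [0.1,0.008,-0.02],
    [0.2,0.008,-0.02],
    [0.2,0.008,-0.02],
    [0.2,0.008,-0.02],
  ],
  dr=[
    [0,0,0.14],
    [0,0,0.14],
    [0,0,0.14],
    [0,0,0.14],
  ],
  jaw=[0.4,0.4,0.4,0.4],
)

```text
time: 25.85
tool_pos: [0.7185, 0.195, 0.314]
tool_rot: [-3.136, 0.001, 1.599]
contact_force: [-1.1, -0.2, 0.7]
opening: 0.0365
grip_force: 0.0
```

```bash
python3 - <<'E'
from h import *
a=eyes.read_camera("side"); cv2.imwrite("pics/p8.png",cv2.resize(a[90:290,180:380],None,fx=2.8,fy=2.8)[:,:,::-1])
s=telemetry.observe(); print(s["tool_pos"],s["tool_rot"],[proj("side",s["tool_pos"]),proj("side",(.72,.195,.266))])
E
```

```text
[0.71739633 0.19542903 0.31606838] [-3.13804285e+00  4.26256063e-04  1.60025518e+00] [array([238.49448582, 160.6559538 ]), array([239.31577485, 178.60654293])]
```

View pics/p8.png

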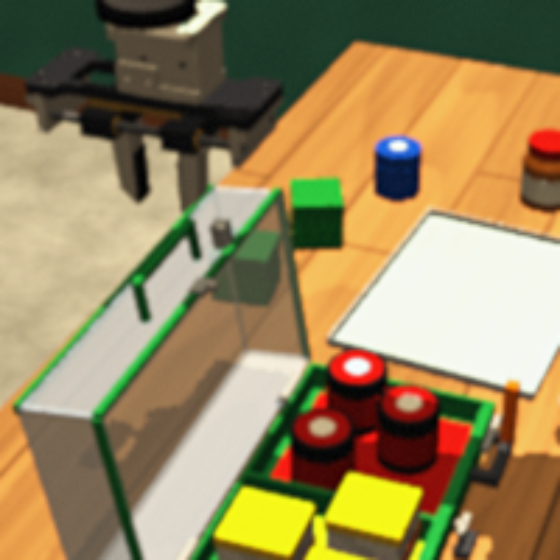

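Request:
apply_moves(
  delta_pos=[
    [0.005,0,-0.06],
    [0.005,0,-0.12],
    [0.005,0,-0.155],
    [0.005,0,-0.155],
  ],
  dr=[
    [0,0,0],
    [0,0,0],
    [0,0,0],
    [0,0,0],
  ],
  jaw=[0.4,0.4,0.4,0.4],
  force=15,
)

```text
time: 26.23
tool_pos: [0.7164, 0.1957, 0.2543]
tool_rot: [-3.136, 0.001, 1.602]
contact_force: [-0.6, -0.5, -1.4]
opening: 0.0365
grip_force: 0.0
```

Request:
apply_moves(
  delta_pos=[
    [0,0,0],
    [0,0,0],
    [0,0,0],
    [0,0,0],
    [0,0,0],
  ],
  dr=[
    [0,0,0],
    [0,0,0],
    [0,0,0],
    [0,0,0],
    [0,0,0],
  ],
  jaw=[0,0,0,0,0],
  force=15,
)

```text
time: 26.65
tool_pos: [0.72, 0.1958, 0.259]
tool_rot: [3.137, -0.001, 1.604]
contact_force: [1.2, -0.2, 5.1]
opening: 0.0091
grip_force: 15.0
```

Request:
apply_moves(
  delta_pos=[
    [-0.058,-0.002,0.013],
    [-0.117,-0.004,0.02],
    [-0.176,-0.006,0.022],
    [-0.235,-0.008,0.017],
    [-0.235,-0.008,0.017],
  ],
  dr=[
    [0,0,0],
    [0,0,0],
    [0,0,0],
    [0,0,0],
    [0,0,0],
  ],
  jaw=[0,0,0,0,0],
)

```text
time: 27.07
tool_pos: [0.6207, 0.1919, 0.2632]
tool_rot: [-3.136, 0.002, 1.604]
contact_force: [0.1, -2.1, -6.5]
opening: 0.0092
grip_force: 15.0
```

Request:
apply_moves(
  delta_pos=[
    [-0.058,-0.002,-0.01],
    [-0.115,-0.004,-0.027],
    [-0.17,-0.006,-0.048],
    [-0.223,-0.008,-0.075],
    [-0.223,-0.008,-0.075],
  ],
  dr=[
    [0,0,0],
    [0,0,0],
    [0,0,0],
    [0,0,0],
    [0,0,0],
  ],
  jaw=[0,0,0,0,0],
)

```text
time: 27.48
tool_pos: [0.5329, 0.1887, 0.2312]
tool_rot: [-3.136, 0.002, 1.604]
contact_force: [4.5, -0.9, -10.4]
opening: 0.0092
grip_force: 15.0
```

Request:
apply_moves(
  delta_pos=[
    [-0.05,-0.002,-0.036],
    [-0.096,-0.003,-0.075],
    [-0.138,-0.005,-0.116],
    [-0.176,-0.006,-0.162],
    [-0.209,-0.007,-0.211],
    [-0.237,-0.008,-0.263],
    [-0.237,-0.008,-0.263],
  ],
  dr=[
    [0,0,0],
    [0,0,0],
    [0,0,0],
    [0,0,0],
    [0,0,0],
    [0,0,0],
    [0,0,0],
  ],
  jaw=[0,0,0,0,0,0,0],
)

```text
time: 28.07
tool_pos: [0.4437, 0.1861, 0.1274]
tool_rot: [3.137, 0.0, 1.604]
contact_force: [7.7, -1.0, -8.4]
opening: 0.0093
grip_force: 15.0
```

Request:
apply_moves(
  delta_pos=[
    [-0.016,-0.001,-0.055],
    [-0.035,-0.0015,-0.121],
    [-0.035,-0.0015,-0.121],
    [-0.035,-0.0015,-0.121],
  ],
  dr=[
    [0,0,0],
    [0,0,0],
    [0,0,0],
    [0,0,0],
  ],
  jaw=[0,0,0,0],
  force=50,
)

```text
time: 28.4
tool_pos: [0.4293, 0.1858, 0.0803]
tool_rot: [3.14, -0.0, 1.604]
contact_force: [3.2, -2.0, -3.8]
opening: 0.0087
grip_force: 50.0
```

Request:
apply_moves(
  delta_pos=[
    [-0.004,0,-0.03],
    [-0.008,0,-0.055],
    [-0.01,0,-0.065],
    [-0.01,0,-0.07],
  ],
  dr=[
    [0,0,0],
    [0,0,0],
    [0,0,0],
    [0,0,0],
  ],
  jaw=[0,0,0,0],
)

```text
time: 28.73
tool_pos: [0.4268, 0.1863, 0.0587]
tool_rot: [3.134, -0.001, 1.604]
contact_force: [-17.5, -6.5, 69.0]
opening: 0.0084
grip_force: 50.0
```

Request:
apply_moves(
  delta_pos=[
    [0,0,0.02],
    [0,0,0.02],
    [0,0,0.02],
    [0,0,0.02],
    [0,0,0.12],
    [0,0,0.22],
    [0,0,0.3],
    [-0.05,0,0.3],
  ],
  dr=[
    [0,0,0],
    [0,0,0],
    [0,0,0],
    [0,0,0],
    [0,0,0],
    [0,0,0],
    [0,0,0],
    [0,0,0],
  ],
  jaw=[0.22,0.22,0.22,0.22,0.22,0.22,0.22,0.2],
)

```text
time: 29.4
tool_pos: [0.409, 0.1866, 0.178]
tool_rot: [3.129, -0.003, 1.603]
contact_force: [0.9, 0.8, 0.9]
opening: 0.0193
grip_force: 0.0
```

```bash
python3 - <<'E'
from h import *
a=eyes.read_camera("side"); cv2.imwrite("pics/p9.png",cv2.resize(a[130:370,180:440],None,fx=2.4,fy=2.4)[:,:,::-1])
H=np.array([.656,.1965,.037]); ex=np.array([.9994,.035,0]); ey=np.array([-.035,.9994,0])
for th in(0,.07):
  for y in(-.05,.05):
    P=H+ex*(-.2369*np.cos(th+.127))+ey*y+[0,0,.2369*np.sin(th+.127)]
    q=(proj("side",P)-[180,130])*2.4; print("handle end",th,y,q)
m=blobs(a,"orange",4)
for k in m:
    x=cv2.boundingRect(k)
    if 340<x[0]<380 and 200<x[1]<260: print(x)
E
```

```text
handle end 0 -0.05 [432.71279948 303.53243864]
handle end 0 0.05 [408.83649459 368.1605723 ]
handle end 0.07 -0.05 [431.35599925 291.4050597 ]
handle end 0.07 0.05 [407.18775744 355.68011938]
```

View pics/p9.png

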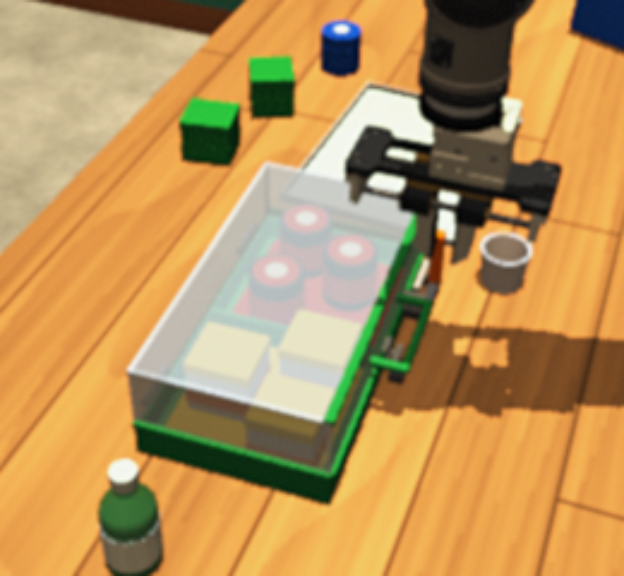

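The cover looks shut, with the handle ends at (433,298) and (408,367) where shut predicts them. I'll confirm by pressing on the top panel.

Request:
apply_moves(
  delta_pos=[
    [0.08,0,0],
    [0.18,0.008,0],
    [0.18,0.008,-0.05],
    [0.18,0.008,-0.1],
    [0.18,0.008,-0.15],
    [0.18,0.008,-0.165],
    [0.18,0.008,-0.17],
    [0.18,0.008,-0.17],
  ],
  dr=[
    [0,0,0],
    [0,0,0],
    [0,0,0],
    [0,0,0],
    [0,0,0],
    [0,0,0],
    [0,0,0],
    [0,0,0],
  ],
  jaw=[0,0,0,0,0,0,0,0],
)

```text
time: 30.12
tool_pos: [0.4757, 0.1887, 0.1113]
tool_rot: [3.138, -0.0, 1.605]
contact_force: [-21.7, -8.0, 69.0]
opening: 0.0002
grip_force: 34.5
```

Request:
apply_moves(
  delta_pos=[
    [0,0,0.05],
    [0,0,0.15],
    [-0.05,-0.1,0.15],
    [-0.1,-0.2,0.15],
    [-0.105,-0.3,0.15],
    [-0.105,-0.4,0.15],
    [-0.105,-0.44,0.15],
    [-0.105,-0.44,0.15],
  ],
  dr=[
    [0,0,0],
    [0,0,0],
    [0,0,0],
    [0,0,0],
    [0,0,0],
    [0,0,0],
    [0,0,0],
    [0,0,0],
  ],
  jaw=[0,0,0,0,0,0,0,0],
)

```text
time: 30.78
tool_pos: [0.4328, 0.0095, 0.1636]
tool_rot: [-3.14, 0.001, 1.6]
contact_force: [-0.2, 0.0, -0.3]
opening: 0.0001
grip_force: 0.0
```

```bash
python3 - <<'E'
from h import *
s=telemetry.observe(); print(s["tool_pos"],s["tool_rot"])
a=eyes.read_camera("side"); cv2.imwrite("pics/p10.png",cv2.resize(a[180:300,280:440],None,fx=4,fy=4)[:,:,::-1])
E
```

```text
[0.43282316 0.00945274 0.16358874] [-3.13987600e+00  5.35305115e-04  1.59961909e+00]
```

View pics/p10.png

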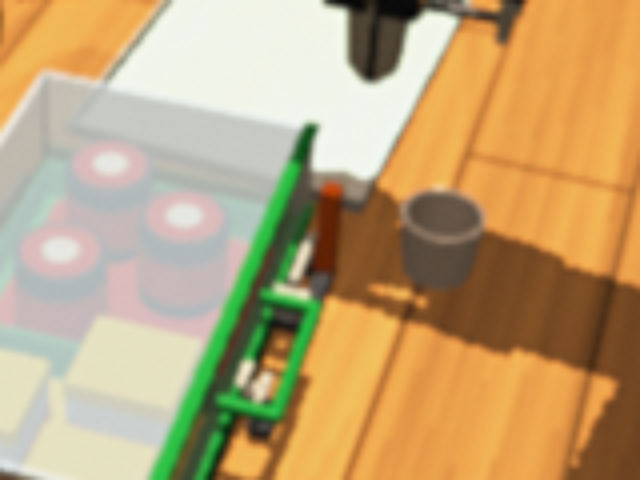

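The tab stands at crop (332,230), drawn back; the closed fingers are beyond it at (375,75). I'll lower beside it.

Request:
apply_moves(
  delta_pos=[
    [0,0,-0.1],
    [0,0,-0.2],
    [0,0,-0.25],
    [0,0,-0.25],
  ],
  dr=[
    [0,0,0],
    [0,0,0],
    [0,0,0],
    [0,0,0],
  ],
  jaw=[0,0,0,0],
)

```text
time: 31.17
tool_pos: [0.4298, 0.0142, 0.0602]
tool_rot: [-3.132, -0.002, 1.605]
contact_force: [-0.6, -0.1, -0.2]
opening: 0.0002
grip_force: 0.0
```

Request:
apply_moves(
  delta_pos=[
    [0,0.04,0],
    [0,0.08,0],
    [-0.001,0.11,0],
    [-0.002,0.135,0],
    [-0.003,0.15,0],
    [-0.003,0.155,0],
    [-0.003,0.155,0],
  ],
  dr=[
    [0,0,0],
    [0,0,0],
    [0,0,0],
    [0,0,0],
    [0,0,0],
    [0,0,0],
    [0,0,0],
  ],
  jaw=[0,0,0,0,0,0,0],
)

```text
time: 31.75
tool_pos: [0.4325, 0.0718, 0.0651]
tool_rot: [3.141, 0.006, 1.607]
contact_force: [-1.9, -24.7, 2.2]
opening: 0.0006
grip_force: 12.6
```

Request:
apply_moves(
  delta_pos=[
    [0,-0.05,0],
    [0,-0.08,0],
    [0,-0.08,0.1],
    [0,-0.08,0.2],
    [0,-0.08,0.3],
    [-0.1,-0.15,0.4],
    [-0.2,-0.3,0.5],
    [-0.2,-0.4,0.5],
  ],
  dr=[
    [0,0,0],
    [0,0,0],
    [0,0,0],
    [0,0,0],
    [0,0,0],
    [0,0,0],
    [0,0,0],
    [0,0,0],
  ],
  jaw=[0,0,0,0,0,0,0,0],
)

```text
time: 32.42
tool_pos: [0.3685, -0.0395, 0.2497]
tool_rot: [3.138, 0.001, 1.608]
contact_force: [0.5, -0.9, 0.1]
opening: 0.0005
grip_force: 0.0
```

```bash
python3 - <<'E'
from h import *
s=telemetry.observe(); print(s["time"],s["tool_pos"],s["contact_force"])
a=eyes.read_camera("side"); cv2.imwrite("pics/p11.png",cv2.resize(a[150:350,240:440],None,fx=3,fy=3)[:,:,::-1])
for b in(0,.04,.045):
  P=np.array([.439,.0438,.093])+np.array([-.035,.9994,0])*b; print(b,(proj("side",P)-[240,150])*3)
E
```

```text
32.4167 [ 0.368461   -0.03950592  0.24969885] [ 0.53805377 -0.87277567  0.09729614]
0 [374.19780319 226.62982025]
0.04 [363.69536876 253.57646667]
0.045 [362.34390115 257.04399794]
```

View pics/p11.png

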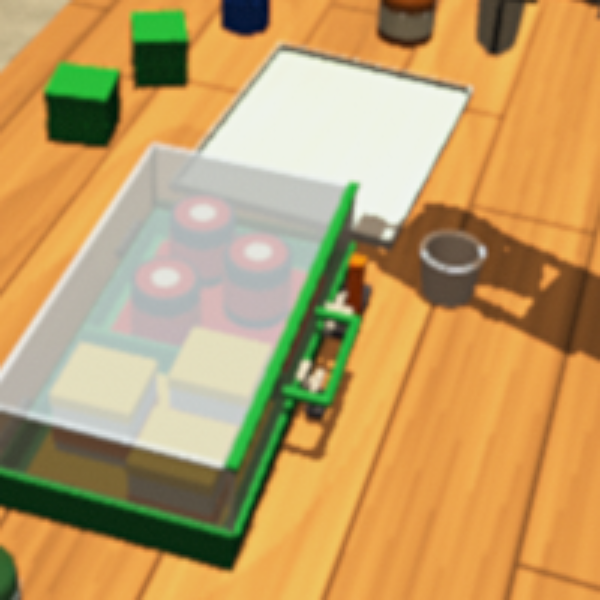

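The tab top is at (359,258), which matches the bolt fully across. The cover is shut, all items are in place and the arm is clear.

```bash
python3 -c "
from cell import job; print(job.hand_in())"
```

```text
the job is handed in; nothing more can be done
None
```

I moved all three tins onto the red mat and all three tubs onto the yellow mat, pressed the cover fully shut, then slid the bolt all the way across without touching the bottle, cup or jar, and handed the job in (about 32 s of the 210 s used; no verdict was returned).

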